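Put a soldered strap under its proof load on a spring-gauge pull tester

TASK

Put the T-headed copper strap with the soldered sleeve at its middle under its proof load. It stands on edge in the rack; laid flat in the pull tester, one of its heads goes down behind the two prongs of the sprung jaw, then use it to draw the gauge out until the pointer stands between the two prongs of the set marker, and drop the other head into the pair of notches that keeps it there, seated down in them. Leave it there under load, never pull the gauge out to its end stop, and leave the other straps in the rack and the red cutters where they are.

Things in the scene. Friction and masses are not known exactly. Their poses are not given: they have to be found in the camera images.
- joined_strap: The strap to test: copper, sleeve soldered round its middle, 150 mm long, 0.15 kg. Neck 16 wide, 8 thick; sleeve 26 long, 18 wide, 10 thick; T-heads 36 wide, 10 thick, 5 long, 140 mm between their inner faces. Both ends and faces alike. Origin at its middle; x length, y thickness, z width. Starts on edge (z up) in the rack, origin 24 mm above the bench; must end flat (y up or down).
- tester: Pull tester, fixed: aluminium bed 377 x 84 mm, top 12 mm high; on it a grey gauge housing (y -173 to -39 mm, top 52 mm high), the sprung jaw and the notched catch. z up; y is the pull direction, from housing over jaw to catch. Origin at bench level in the middle plane, below the inner face of the jaw prongs at rest. A seated strap has its middle 35 mm high and 70 mm + gauge reading along y.
- jaw (a point): On the sprung jaw, middle plane, at the inner (housing side) face of its two prongs and the height of its floor (30 mm), axes as the tester's; moves with the slide. Prongs y 0 to 8, x 12 to 25 mm either side, 16 mm high. Back wall at y = -14, as high: a head drops into this 14 mm gap, open at top and sides, the neck between the prongs (24 mm). Rest to catch: 126 mm open, 18 mm deep under the neck.
- catch (a point): Start of the catch, middle plane, top of the rails (30 mm high), axes as the tester's, at its y = 134 mm. Two rails x 12 to 23 mm either side, 77 mm long, neck between, head across. Plain first, then four teeth on each, 6 mm high, 2.6 mm thick, 12 mm apart, faces towards +y at y = 16, 28, 40, 52 mm; a head on the rails against such a face holds the gauge at 10, 22, 34 or 46 mm.
- gauge_slide (a joint): How far the gauge slide with jaw and pointer is drawn out along the tester's y, m: 0 at rest, end stop at 0.056. Spring: 2.5 N at rest, 12.5 N at 0.040.
- pointer (a point): Tip of the small black pointer that rides on the scale on top of the gauge housing and moves with the slide; 54 mm above the bench, at y = -150 mm in the tester's frame with the gauge at rest.
- set_marker: Set marker: a steel saddle clipped over the side of the gauge housing, with two prongs lying over the scale, 16 mm apart inside. Fixed. Origin at bench level, in the tester's middle plane, at the middle between the prongs; axes as the tester's. The pointer stands between the prongs when its y in this frame is within +-8 mm.
- strap_rack: The wooden strap rack, fixed: base 160 x 134 mm, 6 mm thick, a comb at each end (x 66 to 80 mm either side), 30 mm high. Three slots 16 mm wide along x at y = -46, 0 and 46 mm, each with a strap or bar standing on edge; open between the combs. Origin at the centre of its underside.
- solid_strap: Another copper T-headed strap of the same size in the rack, without a sleeve; stays there. Origin at its middle, axes as the joined strap's.
- flat_bar: A plain straight copper bar 150 x 20 x 8 mm without heads in the rack; stays there. Origin at its middle, axes as the joined strap's.
- cutters_1: Red-handled side cutters lying flat on the bench, 118 mm long, 63 mm wide, 12 mm high; a bystander. Origin at the centre of its underside.

How it is judged (in metres and radians):
At the end, for the whole second after the job is handed in: Joined strap flat in the tester, along its pull axis (0.08 rad), within 6 mm of the middle plane, seated (middle 31 to 38 mm above the bench), at rest between jaw and notches, pointer within 8 mm of the middle of the set marker's gap (y of pointer in the frame of set_marker between -0.008 and 0.008 m and x of joined_strap in the frame of tester between -0.006 and 0.006 m and z of joined_strap in the frame of tester between 0.031 and 0.038 m and angle between the x axis of joined_strap and the y axis of tester, either way round below 0.08 rad and angle between the y axis of joined_strap and the z axis of tester, either way round below 0.08 rad and linear speed of joined_strap below 0.01 m/s and velocity of joint gauge_slide between -0.005 and 0.005 m/s); the robot touches nothing.
It fails at once if the gauge is pulled out to its end stop (beyond 54 mm) (value of joint gauge_slide above 0.054 m).
It fails at once if another strap is taken from its place (moved more than 15 mm) (distance of any of solid_strap, flat_bar from where it was at the start of the episode above 0.015 m).
It fails at once if the cutters are pushed away (more than 25 mm) (distance of cutters_1 from where it was at the start of the episode above 0.025 m).
It also fails if it takes over 58 s, if anything falls off the work surface, if the arm or the gripper's body presses on something with over 40 N, if the wrist force passes 120 N, or if a joint passes its speed limit or range.

ROBOT

A 7-joint arm with a two-finger parallel gripper is mounted at the origin on a cart in front of the work surface, level with it; the furniture and walls round the work are solid. World frame = base frame: x ahead of the robot, y to its left, z up, the work surface at z = 0. Lengths are in mm, angles in rad, forces in N, time in s.
With the tool pointing down it reaches from about 425 to 875 mm from the base axis. Payload 4.7 kg.
Tool frame: the origin (TCP) lies midway between the tips of the shut fingers; the grasp point (between the pads) lies 19 mm behind it; z points along the fingers, x is the direction in which the jaws open and shut, and the axes are right-handed (so a half turn about z gives the same grasp; the last joint's range is limited). The gripper opens to 85 mm and grips with 20 to 120 N. Pads are 22 mm wide; open, the fingers measure 114 mm over their backs; the gripper's body (76 mm by 85 mm) begins 54 mm behind the grasp point. The pads swing forward as they close: fully open they stand 13 mm farther back than shut.
Start: joints at [-1.24, 0.321, -0.07, 1.45, 0.023, 1.371, -0.057], TCP at [202.52, 617.665, 231.349] pointing down, gripper open.
Joint ranges: [-2.86, 2.86], [-0.3, 2.09], [-1.38, 1.24], [0.06, 2.45], [-1.56, 4.7], [0.09, 2.05], [-2.69, 2.69]. Speed limits (rad/s): [2.57, 2.57, 3.14, 3.14, 3.14, 3.14, 3.14].

INTERFACE

Orientations are given as a unit quaternion [w, x, y, z].
In Python, from rig import * gives the robot as it stands.
- The arm moves only by the tool step_arm, never from a script. Its argument "increments" is a list of rows, each a list of 3 entries, a list of its own where there are three numbers: the shift along the tool's x, y, z in mm, then the turn, a rotation vector about the tool's x, y, z in rad, then the finger opening in mm, from 0 to 85.4. In form: [[[tx, ty, tz], [wx, wy, wz], hand], ...]. A call has 1 to 20 rows; each row shifts and turns the commanded pose from where the row before left it, along the tool's axes as they then stand; what a row does not reach is not made up. A row lasts 1/12 s, in which the tool goes at most 41.7 mm and 7.16 degrees, less where a joint would pass 70% of its speed; a pose out of reach is approached as far as the arm can. A call is refused whole if a number of a shift passes 41.7 or a number of a turn 0.125, either way. A call with a gripper value outside its range is refused whole. The fingers move at their own pace and stop on an object; "squeeze" is the grip in N (left out, the last holds). Time passes only in rows, so rows that do not move let the fingers close. It gives the time, the measured TCP pose, the force and the opening at its end, in the units of the state.
- state(): the state, without advancing time (a new reading comes with each control period).
- camera(name): name is "side" or "top"; returns (picture, depth): 384x512x3 uint8, red, green, blue; 384x512 float32, mm along the optical axis (not along the pixel's ray), 0 where there is no reading.
- camera_info(name): a dict with "camera_matrix" (3x3 intrinsics, pixels), "dist_coeffs" ([k1, k2, p1, p2, k3] as OpenCV has them; the pictures are not rectified), "R" (3x3) and "t" (3): a world point X has camera coordinates R X + t. Camera axes: x right, y down, z forward; pixel columns grow to the right and rows downward; lengths in mm; the calibration is good to about 2 mm. A picture is of the moment at which its call begins. camera_info takes no time and is no camera call.
- finish_job(): hands the job in, once; it reports no verdict.
The state is a dict: "time_s": time; "joint_pos": joint angles; "dq": joint speeds; "joint_efforts": joint torques, N m; "eef_pos": TCP position; "orientation": TCP orientation; "force": force on the tool from outside, world axes, zero at the start; "wrist_torque": the same for the moment, N m; "width": finger opening in mm.
Only numpy, scipy, OpenCV 4.12 (cv2) and the standard library are available. Lean on these libraries where they do the work, as an engineer would, in place of code of your own. Each camera call takes 0.05 s, during which the arm holds its last target. There are 200 camera calls.

## Working session

There is one attempt and no reset: what is moved stays moved. The work goes in short steps, Python scripts to look and compute and a tool call to move; the robot and the scene stay as the last step left them, time stands still between calls to the robot, and variables do not carry over. Pictures are saved under pics/ and viewed, about 8 in all and at most 12, crops included, and the job is handed in when it is done.

Besides the shell and the picture viewer there is one more tool, called after "Request:" by a JSON object that holds its "name" and its "arguments", one argument or row to a line. step_arm: Moves the arm, as the interface text tells. Its arguments: {"type":"object","properties":{"increments":{"type":"array","items":{"type":"array"}},"squeeze":{"type":"number"}},"required":["increments"]}

```bash
mkdir -p pics; cat > h.py <<'E'
from rig import *
import numpy as np, cv2
def save(n,f):
    p,d=camera(n); cv2.imwrite(f,p[:,:,::-1]); np.savez(f[:-4]+'.npz',p=p,d=d); return p,d
def cam(n):
    i=camera_info(n); return np.array(i["camera_matrix"],float),np.array(i["dist_coeffs"],float),np.array(i["R"],float),np.array(i["t"],float)
def onplane(n,uv,z):
    K,D,R,t=cam(n); q=cv2.undistortPoints(np.array(uv,float).reshape(-1,1,2),K,D).reshape(-1,2)
    r=np.c_[q,np.ones(len(q))]@R; c=-R.T@t
    return c+r*((z-c[2])/r[:,2])[:,None]
def cloud(n,d):
    K,D,R,t=cam(n); v,u=np.mgrid[:384,:512]
    q=cv2.undistortPoints(np.c_[u.ravel(),v.ravel()].astype(float).reshape(-1,1,2),K,D).reshape(-1,2)
    return ((np.c_[q,np.ones(len(q))]*d.reshape(-1,1)-t)@R).reshape(384,512,3)
E
python3 - <<'E'
from h import *
p,d=save('top','pics/t0.png');p2,d2=save('side','pics/s0.png')
for n in('top','side'):
    K,D,R,t=cam(n);print(n,-R.T@t,R.round(2).tolist(),K[0,0])
cv2.imwrite('pics/a.png',np.vstack([p,p2])[:,:,::-1])
print(state())
E
```

```text
top [ 464.02180085  -48.94912525 1093.74736834] [[0.01, -1.0, 0.03], [-1.0, -0.01, -0.06], [0.06, -0.03, -1.0]] 480.5530782632356
side [1161.77013367  316.81036088  509.24026519] [[-0.49, 0.87, -0.02], [0.46, 0.24, -0.85], [-0.74, -0.43, -0.52]] 383.42564607348976
{'time_s': 0.1, 'joint_pos': array([-1.23986482,  0.32176165, -0.07010331,  1.4515802 ,  0.02259158,
        1.37082306, -0.05691517]), 'dq': array([ 0.00159283, -0.00315049, -0.00038357, -0.0026287 ,  0.00020507,
        0.00118327,  0.00120485]), 'joint_efforts': array([ 1.21630992e-04, -4.94876540e+01, -3.83847551e-01, -3.15211594e+01,
        1.30525476e-02,  7.41728669e-03,  6.05252296e-06]), 'eef_pos': array([202.38796529, 617.15932639, 230.31108069]), 'orientation': array([ 5.56245769e-04,  8.09792722e-01,  5.86715391e-01, -6.98018997e-04]), 'force': array([ 0.07257307, -0.12381889, -0.34745023]), 'wrist_torque': array([-0.01402914,  0.00319159,  0.00471606]), 'width': 85.19923300641088}
```

View pics/t0.png

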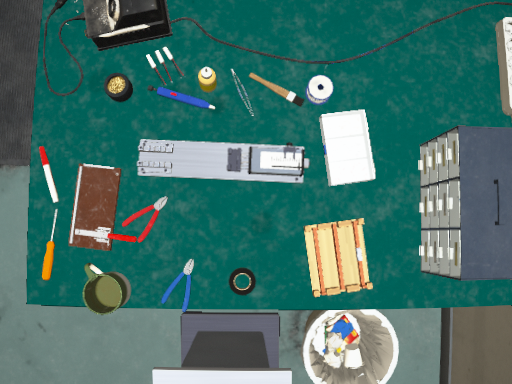

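View pics/s0.png

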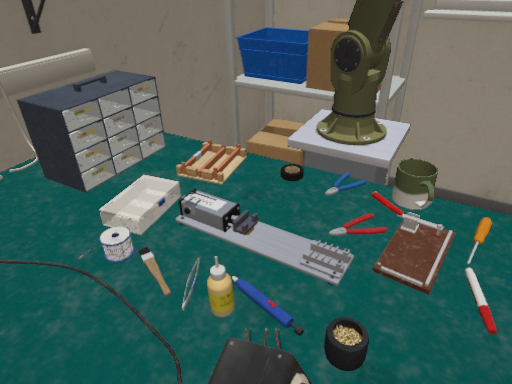

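The top view shows the tester at about (222,160), with the catch on the left and the housing on the right. The rack is at (338,257) and the red cutters at (140,220). Next I'll zoom in on the tester and rack.

```bash
python3 - <<'E'
from h import *
p=np.load('pics/t0.npz')['p']
a=cv2.resize(p[130:190,130:320],None,fx=4,fy=4,interpolation=2)
b=cv2.resize(p[212:302,295:380],None,fx=4,fy=3.6,interpolation=2)
c=np.zeros((240+360,800,3),np.uint8);c[:240,:760]=a
b=cv2.resize(p[212:302,295:380],None,fx=4,fy=4,interpolation=2);c[240:,:340]=b
s=np.load('pics/s0.npz')['p'];e=cv2.resize(s[138:198,170:260],None,fx=5,fy=5,interpolation=2);c[240:540,345:795]=e
cv2.imwrite('pics/crop.png',c[:,:,::-1])
E
```

```text
(no output)
```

View pics/crop.png

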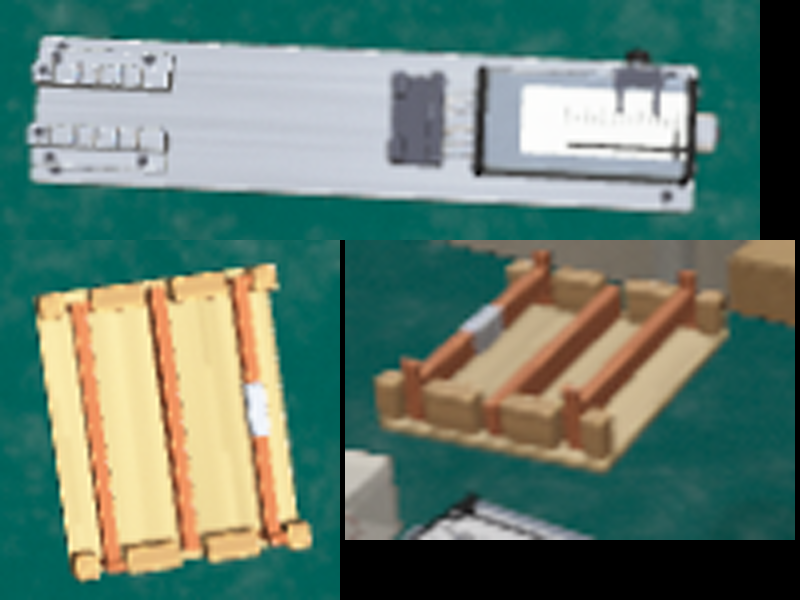

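The joined strap, with the grey sleeve, is the rightmost in the rack; its sleeve is near px (359,254). The middle slot holds the plain bar. The marker prongs are near px 285 and 294 and the pointer near px 299.5, so the target reading is about 22 mm. Next I'll measure poses.

```bash
python3 - <<'E'
from h import *
f=np.load('pics/t0.npz');p,d=f['p'],f['d'];X=cloud('top',d);hsv=cv2.cvtColor(p,cv2.COLOR_RGB2HSV)
def m(r):
    k=np.zeros((384,512),bool);k[r[0]:r[1],r[2]:r[3]]=1;return k
# bench level check
b=X[(hsv[...,0]>75)&(hsv[...,0]<95)&(d>0)&m((120,250,100,400))];print('bench z',np.median(b[:,2]))
def rect(P):
    (c,s,a)=cv2.minAreaRect(P[:,:2].astype(np.float32));return np.round(c,1),np.round(s,1),round(a,2)
# copper heads/necks
cop=(hsv[...,0]<12)&(hsv[...,1]>120)&m((212,302,295,380))
n,l,st,ce=cv2.connectedComponentsWithStats(cop.astype(np.uint8))
for i in range(1,n):
    if st[i,4]>15:
        v,u=np.nonzero(l==i);z=X[l==i][:,2]
        Q=onplane('top',np.c_[u,v],32);w=np.polyfit(Q[:,0],Q[:,1],1)
        print('cop',st[i],ce[i],'z',np.percentile(z,[5,50,95]).round(),w.round(4),Q.min(0).round(),Q.max(0).round())
rk=(X[...,2]>15)&m((212,302,295,380))&(d>0);print('rack',rect(X[rk]))
w=(hsv[...,0]<30)&(hsv[...,1]>60)&m((212,302,295,380));v,u=np.nonzero(w);print('rack6',rect(onplane('top',np.c_[u,v],10)))
# sleeve
s=(hsv[...,1]<60)&m((240,275,350,370));v,u=np.nonzero(s);Q=onplane('top',np.c_[u,v],33);print('sleeve',len(u),Q.mean(0),rect(Q))
# tester
t=(X[...,2]>7)&(d>0)&m((130,192,130,306));print('tester',rect(X[t]))
for a in((8,16),(26,34),(40,49),(50,60)):
    k=t&(X[...,2]>a[0])&(X[...,2]<a[1]);print(a,k.sum(),rect(X[k]))
bed=(hsv[...,1]<80)&m((133,190,134,304));v,u=np.nonzero(bed);print('bedcol',rect(onplane('top',np.c_[u,v],12)))
pts=onplane('top',[[130+678/4,145/4+130],[285,157],[294.25,157]],55);print('ptr,prongs',pts.round(1))
E
```

```text
bench z -0.496037914481793
cop [352 222   7  26  76] [355.46052632 234.19736842] z [21. 30. 33.] [ 1.437000e-01 -3.649489e+02] [ 433. -304.   32.] [ 488. -291.   32.]
cop [332 224  13  65 229] [337.49781659 255.09170306] z [14. 25. 28.] [ 1.349000e-01 -3.139861e+02] [ 341. -273.   32.] [ 484. -246.   32.]
cop [312 227  14  68 203] [318.89162562 263.21674877] z [28. 31. 39.] [ 1.347000e-01 -2.697604e+02] [ 328. -230.   32.] [ 477. -201.   32.]
cop [358 261   9  27  90] [361.37777778 274.68888889] z [28. 32. 42.] [ 1.683000e-01 -3.747743e+02] [ 343. -323.   32.] [ 401. -305.   32.]
rack (array([ 409.6, -261.6]), array([162.4, 136.1]), 7.75)
rack6 (array([ 408.9, -263.4]), array([163.6, 139.3]), 8.01)
sleeve 89 [ 416.41457969 -308.91050996   33.        ] (array([ 413.4, -311.6]), array([62.9, 21.9]), 8.38)
tester (array([625.8,   3.5]), array([378.,  85.]), 87.58)
(8, 16) 3225 (array([625.8,   5.1]), array([374.9,  84.7]), 87.58)
(26, 34) 473 (array([626.2,   3.5]), array([378.1,  50.6]), 87.06)
(40, 49) 328 (array([ 6.334e+02, -2.000e-01]), array([368.1,  68. ]), 87.85)
(50, 60) 1086 (array([ 627.7, -117. ]), array([122.8,  64.1]), 88.39)
bedcol (array([629.1,   5.5]), array([379.9,  90.8]), 87.8)
ptr,prongs [[ 609.  -169.8   55. ]
 [ 629.  -137.9   55. ]
 [ 629.3 -158.2   55. ]]
```

Request:
{"name": "step_arm", "arguments": {
  "increments": [
    [[-16,26.2,0],[0,0,0],36],
    [[-16,26.2,0],[0,0,0],36],
    [[-16,26.2,0],[0,0,0],36],
    [[-16,26.2,0],[0,0,0],36],
    [[-16,26.2,0],[0,0,0],36],
    [[-16,26.2,0],[0,0,0],36],
    [[-16,26.2,0],[0,0,0],36],
    [[-16,26.2,0],[0,0,0],36],
    [[-16,26.2,0],[0,0,0],36],
    [[-16,26.2,0],[0,0,0],36],
    [[-16,26.2,0],[0,0,0],36],
    [[-16,26.2,0],[0,0,0],36],
    [[-16,26.2,0],[0,0,0],36],
    [[-16,26.2,0],[0,0,0],36],
    [[-16,26.2,0],[0,0,0],36],
    [[-16,26.2,0],[0,0,0],36],
    [[-16,26.2,0],[0,0,0],36],
    [[-16,26.2,0],[0,0,0],36],
    [[-16,26.2,0],[0,0,0],36],
    [[-16,26.2,0],[0,0,0],36]
  ],
  "squeeze": 40
}}

```text
time_s: 1.77
eef_pos: [601.3, 149.1, 230.9]
orientation: [-0.0, 0.81, 0.587, -0.0]
force: [0.5, 0.8, 0.2]
width: 36.0
```

Request:
{"name": "step_arm", "arguments": {
  "increments": [
    [[-24.6,-1.6,0],[0,0,0],36],
    [[-24.6,-1.6,0],[0,0,0],36],
    [[-24.6,-1.6,0],[0,0,0],36],
    [[-24.6,-1.6,0],[0,0,0],36],
    [[-24.6,-1.6,0],[0,0,0],36],
    [[-24.6,-1.6,0],[0,0,0],36],
    [[-24.6,-1.6,0],[0,0,0],36],
    [[-24.6,-1.6,0],[0,0,0],36],
    [[-24.6,-1.6,0],[0,0,0],36],
    [[-24.6,-1.6,0],[0,0,0],36],
    [[-24.6,-1.6,0],[0,0,0],36],
    [[-24.6,-1.6,0],[0,0,0],36],
    [[-24.6,-1.6,0],[0,0,0],36],
    [[-24.6,-1.6,0],[0,0,0],36],
    [[-24.6,-1.6,0],[0,0,0],36],
    [[-24.6,-1.6,0],[0,0,0],36],
    [[-24.6,-1.6,0],[0,0,0],36],
    [[-24.6,-1.6,0],[0,0,0],36],
    [[-24.6,-1.6,0],[0,0,0],36],
    [[-24.6,-1.6,0],[0,0,0],36]
  ]
}}

```text
time_s: 3.43
eef_pos: [416.3, -308.0, 231.1]
orientation: [-0.0, 0.81, 0.587, 0.0]
force: [-0.1, 0.3, -0.2]
width: 35.7
```

Request:
{"name": "step_arm", "arguments": {
  "increments": [
    [[0,0,0],[0,0,0.12],36],
    [[0,0,0],[0,0,0.12],36],
    [[0,0,0],[0,0,0.12],36],
    [[0,0,0],[0,0,0.12],36],
    [[0,0,0],[0,0,0.12],36],
    [[0,0,0],[0,0,0.12],36],
    [[0,0,0],[0,0,0.12],36],
    [[0,0,0],[0,0,0.12],36],
    [[0,0,0],[0,0,0.12],36],
    [[0,0,0],[0,0,0.12],36],
    [[0,0,0],[0,0,0.12],36],
    [[0,0,0],[0,0,0.12],36],
    [[0,0,0],[0,0,0.12],36],
    [[0,0,0],[0,0,0.12],36],
    [[0,0,0],[0,0,0.12],36],
    [[0,0,0],[0,0,0.12],36],
    [[0,0,0],[0,0,0.12],36],
    [[0,0,0],[0,0,0.12],36],
    [[0,0,0],[0,0,0.12],36],
    [[0,0,0],[0,0,0.12],36]
  ]
}}

```text
time_s: 5.1
eef_pos: [416.8, -307.0, 230.9]
orientation: [-0.0, 0.839, -0.545, -0.0]
force: [-0.4, -0.2, -0.5]
width: 36.2
```

```bash
cat >> h.py <<'E'
from scipy.spatial.transform import Rotation as Ro
def goto(target,yaw,Rt=None):
    "shift in tool axes (current) and turn rotvec to reach target, tool down with tool-x yaw in deg"
    s=state();q=s['orientation'];R=Ro.from_quat([q[1],q[2],q[3],q[0]])
    a=np.radians(yaw);Rt=Rt or Ro.from_matrix(np.array([[np.cos(a),np.sin(a),0],[np.sin(a),-np.cos(a),0],[0,0,-1]]))
    print('t',round(s['time_s'],2),'pos',s['eef_pos'].round(1),'yaw',np.degrees(np.arctan2(*R.as_matrix()[[1,0],0])).round(2),'F',s['force'].round(1),'w',round(s['width'],1))
    print('shift',R.inv().apply(np.array(target)-s['eef_pos']).round(1),'turn',(R.inv()*Rt).as_rotvec().round(4))
E
python3 - <<'E'
from h import *
goto([416,-308.3,120],-82.2); print(state()['joint_pos'].round(2))
f=np.load('pics/t0.npz');X=cloud('top',f['d']);k=(X[...,2]>38)&(X[...,2]<50)&(X[...,1]>-55)&(X[...,1]<10)&(abs(X[...,0]-625)<45)
P=X[k];u=np.array([.042,.999]);o=np.array([624.8,-19.8]);r=(P[:,:2]-o)
print('jaw y',np.percentile(r@u,[2,98]),'x',np.percentile(r@[.999,-.042],[2,50,98]), len(P))
k=(X[...,2]>26)&(X[...,2]<40)&(X[...,1]>100)&(X[...,1]<220)&(abs(X[...,0]-625)<45);r=X[k][:,:2]-o
y=r@u;x=r@[.999,-.042];print('catch',np.percentile(y,[1,99]),np.percentile(x,[1,99]),np.percentile(x[x>0],[3,97]),np.percentile(x[x<0],[3,97]))
E
```

```text
t 5.1 pos [ 416.8 -307.   230.9] yaw -66.0 F [-0.4 -0.2 -0.5] w 36.2
shift [  1.    1.2 110.9] turn [0.0004 0.0006 0.2828]
[-0.17  0.03  0.77  1.8  -0.02  1.32 -0.54]
jaw y [-30.68690004  10.07935743] x [-21.86067201   2.54418322  24.00633294] 135
catch [136.13254258 211.24554918] [-23.23648437  23.09778758] [12.30448548 22.81965617] [-23.21597006 -12.39376453]
```

Request:
{"name": "step_arm", "arguments": {
  "increments": [
    [[0.5,0.6,20],[0,0,0.0943],36],
    [[0.5,0.6,20],[0,0,0.0943],36],
    [[0,0,20],[0,0,0.0943],36],
    [[0,0,25],[0,0,0],36],
    [[0,0,25],[0,0,0],36],
    [[0,0,25],[0,0,0],36],
    [[0,0,20],[0,0,0],36],
    [[0,0,20],[0,0,0],36],
    [[0,0,20],[0,0,0],36],
    [[0,0,0],[0,0,0],36],
    [[0,0,0],[0,0,0],36]
  ]
}}

```text
time_s: 6.02
eef_pos: [415.3, -308.2, 35.5]
orientation: [0.001, 0.755, -0.655, -0.001]
force: [-0.2, -0.4, 0.6]
width: 36.0
```

```bash
python3 - <<'E'
from h import *
goto([416,-308.3,11],-82.2)
p,d=save('side','pics/s1.png'); cv2.imwrite('pics/s1c.png',cv2.resize(p[60:210,150:300],None,fx=4,fy=4,interpolation=2)[:,:,::-1])
E
```

```text
t 6.02 pos [ 415.3 -308.2   35.5] yaw -81.89 F [-0.2 -0.4  0.6] w 36.0
shift [ 0.3 -0.7 24.5] turn [0.0026 0.0011 0.0054]
```

View pics/s1c.png

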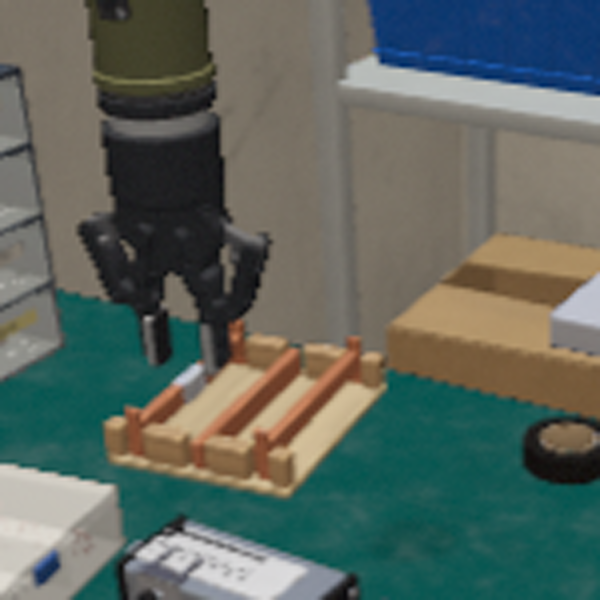

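The fingers straddle the sleeve at crop (185,365). Descending and closing.

Request:
{"name": "step_arm", "arguments": {
  "increments": [
    [[0.3,-0.7,8],[0,0,0],36],
    [[0,0,8],[0,0,0],36],
    [[0,0,8],[0,0,0],36],
    [[0,0,0],[0,0,0],36],
    [[0,0,0],[0,0,0],20],
    [[0,0,0],[0,0,0],14],
    [[0,0,0],[0,0,0],8],
    [[0,0,0],[0,0,0],4],
    [[0,0,0],[0,0,0],4],
    [[0,0,0],[0,0,0],4],
    [[0,0,0],[0,0,0],4]
  ]
}}

```text
time_s: 6.98
eef_pos: [417.2, -308.8, 12.5]
orientation: [-0.0, 0.755, -0.655, 0.0]
force: [-1.5, 0.5, 2.9]
width: 9.0
```

Request:
{"name": "step_arm", "arguments": {
  "increments": [
    [[0,0,-6],[0,0,0],4],
    [[0,0,-15],[0,0,0],4],
    [[0,0,-20],[0,0,0],4],
    [[0,0,-20],[0,0,0],4],
    [[-4,0,0],[0,0,0],4],
    [[-4,0,0],[0,0,0],4],
    [[0,0,0],[0,0.1047,0],4],
    [[0,0,0],[0,0.1047,0],4],
    [[0,0,0],[0,0.1047,0],4],
    [[0,0,0],[0,0.1047,0],4],
    [[0,0,0],[0,0.1047,0],4],
    [[0,0,0],[0,0,0],4],
    [[0,0,0],[0,0,0],4]
  ]
}}

```text
time_s: 8.07
eef_pos: [413.4, -299.1, 71.0]
orientation: [0.159, 0.735, -0.635, 0.177]
force: [0.4, -0.3, -1.5]
width: 9.4
```

```bash
python3 - <<'E'
from h import *
s=state();q=s['orientation'];R=Ro.from_quat([q[1],q[2],q[3],q[0]]);print(R.as_matrix().round(3).tolist())
goto([416.1,-300.9,40],0,R)
p,d=save('side','pics/s2.png'); cv2.imwrite('pics/s2c.png',cv2.resize(p[60:210,150:300],None,fx=4,fy=4,interpolation=2)[:,:,::-1])
E
```

```text
[[0.131, -0.99, 0.058], [-0.878, -0.143, -0.458], [0.461, 0.009, -0.887]]
t 8.07 pos [ 413.4 -299.1   71. ] yaw -81.53 F [ 0.4 -0.3 -1.5] w 9.4
shift [-12.4  -2.7  28.5] turn [0. 0. 0.]
```

View pics/s2c.png

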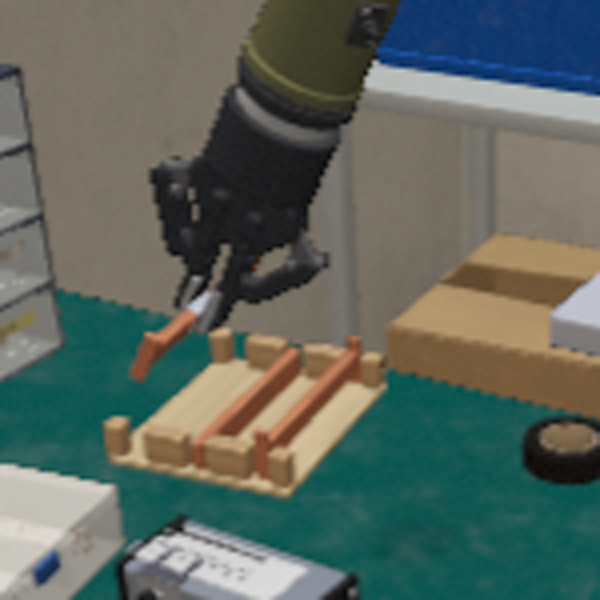

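The strap is held tilted, clear of the rack. Lowering.

Request:
{"name": "step_arm", "arguments": {
  "increments": [
    [[-2.5,0,5],[0,0,0],4],
    [[-2.5,0,5],[0,0,0],4],
    [[-2.5,0,5],[0,0,0],4],
    [[-2,0,4],[0,0,0],4],
    [[0,0,0],[0,0,0],4],
    [[0,0,0],[0,0,0],4]
  ]
}}

```text
time_s: 8.62
eef_pos: [413.8, -302.1, 51.0]
orientation: [0.16, 0.733, -0.637, 0.178]
force: [0.1, -1.0, -2.2]
width: 9.1
```

```bash
python3 - <<'E'
from h import *
s=state();q=s['orientation'];R=Ro.from_quat([q[1],q[2],q[3],q[0]]);print(R.as_matrix().round(3).tolist())
goto([416.1,-300.9,39],0,R)
E
```

```text
[[0.125, -0.99, 0.058], [-0.877, -0.138, -0.461], [0.465, 0.007, -0.885]]
t 8.62 pos [ 413.8 -302.1   51. ] yaw -81.88 F [ 0.1 -1.  -2.2] w 9.1
shift [-6.3 -2.5 10.2] turn [0. 0. 0.]
```

Request:
{"name": "step_arm", "arguments": {
  "increments": [
    [[-2,-1.2,3.4],[0,0,0],4],
    [[-2,-1.2,3.4],[0,0,0],4],
    [[-2,0,3.4],[0,0,0],4],
    [[0,0,0.5],[0,0,0],4],
    [[0,0,0],[0,0,0],4]
  ]
}}

```text
time_s: 9.03
eef_pos: [416.3, -300.9, 38.8]
orientation: [0.159, 0.733, -0.637, 0.179]
force: [-0.2, -0.6, -1.5]
width: 9.2
```

Request:
{"name": "step_arm", "arguments": {
  "increments": [
    [[-0.5,0,0.9],[0,0,0],4],
    [[0,0,0],[0,0,0],16],
    [[0,0,0],[0,0,0],26],
    [[0,0,0],[0,0,0],34],
    [[0,0,0],[0,0,0],34],
    [[0,0,-3],[0,0,0],34],
    [[0,0,-5],[0,0,0],34],
    [[0,0,-6],[0,0,0],34],
    [[0,0,-8],[0,0,0],34],
    [[0,0,-12],[0,0,0],34],
    [[0,0,-20],[0,0,0],34],
    [[0,0,-25],[0,0,0],34],
    [[0,0,-25],[0,0,0],34],
    [[0,0,0],[0,0,0],34]
  ]
}}

```text
time_s: 10.2
eef_pos: [413.5, -251.3, 134.2]
orientation: [0.156, 0.733, -0.636, 0.182]
force: [1.7, -0.1, -0.5]
width: 34.2
```

```bash
python3 - <<'E'
from h import *
p,d=save('side','pics/s3.png'); cv2.imwrite('pics/s3c.png',cv2.resize(p[90:210,150:300],None,fx=4,fy=4,interpolation=2)[:,:,::-1])
goto([416,-300,160],-82.2)
E
```

```text
t 10.25 pos [ 412.6 -251.9  132.5] yaw -81.9 F [-0.   0.4  0.1] w 33.9
shift [55.4  3.4 -2. ] turn [-0.002  -0.4826  0.0053]
```

View pics/s3c.png

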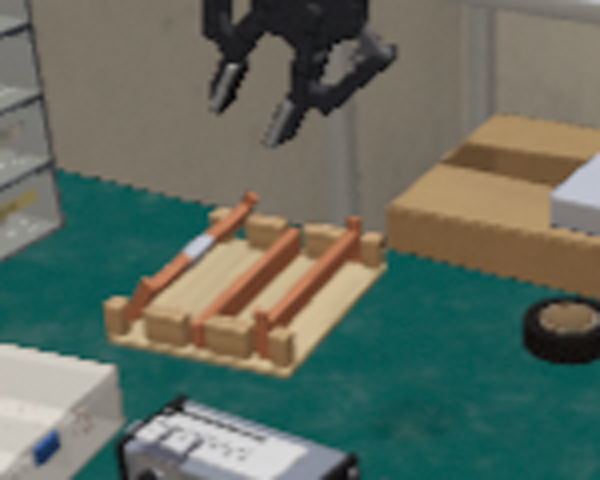

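The strap slid back into its slot, leaning at crop (200,245). Regripping; this time I'll stand it upright on the comb, further in, and push it over.

Request:
{"name": "step_arm", "arguments": {
  "increments": [
    [[0,0,0],[0,-0.1206,0],36],
    [[0,0,0],[0,-0.1206,0],36],
    [[0,0,0],[0,-0.1206,0],36],
    [[0,0,0],[0,-0.1206,0],36],
    [[0,0,0],[0,0,0.005],36],
    [[0,0,0],[0,0,0],36]
  ]
}}

```text
time_s: 10.75
eef_pos: [407.7, -254.9, 128.6]
orientation: [0.016, 0.751, -0.661, 0.007]
force: [-0.5, 0.1, -0.5]
width: 36.3
```

```bash
python3 - <<'E'
from h import *
goto([416.5,-306.5,12.5],-82.2)
f=np.load('pics/s3.npz');X=cloud('side',f['d']);hsv=cv2.cvtColor(f['p'],cv2.COLOR_RGB2HSV)
k=(hsv[...,1]<60)&(X[...,2]>12)&(X[...,2]<50)&(abs(X[...,0]-416)<40)&(abs(X[...,1]+305)<25)&(f['d']>0)
print(k.sum(),X[k].mean(0),X[k].min(0),X[k].max(0))
E
```

```text
t 10.75 pos [ 407.7 -254.9  128.6] yaw -82.68 F [-0.5  0.1 -0.5] w 36.3
shift [ 48.6  -3.8 117.7] turn [ 0.014  -0.0314 -0.0086]
33 [ 418.23988837 -296.48946969   40.75227194] [ 397.15523728 -303.10586958   30.984543  ] [ 450.6001219  -291.39268285   45.9301227 ]
```

Request:
{"name": "step_arm", "arguments": {
  "increments": [
    [[18,-0.5,0],[0.007,-0.015,-0.008],0],
    [[18,-0.5,0],[0.007,-0.016,0],0],
    [[18,-0.5,0],[0,0,0],0],
    [[18,-0.5,0],[0,0,0],0],
    [[0,0,15],[0,0,0],0],
    [[0,0,15],[0,0,0],0],
    [[0,0,0],[0,0,0],0],
    [[0,0,0],[0,0,0],0]
  ]
}}

```text
time_s: 11.42
eef_pos: [420.0, -321.8, 98.6]
orientation: [-0.002, 0.756, -0.655, -0.002]
force: [0.1, -0.4, 0.6]
width: 0.0
```

```bash
python3 - <<'E'
from h import *
goto([418.5,-327.4,33],-82.2)
E
```

```text
t 11.42 pos [ 420.  -321.8   98.6] yaw -81.85 F [ 0.1 -0.4  0.6] w 0.0
shift [ 5.7  2.2 65.6] turn [-0.      0.0048  0.0061]
```

Request:
{"name": "step_arm", "arguments": {
  "increments": [
    [[6,2.2,5],[0,0,0],0],
    [[0,0,20],[0,0,0],0],
    [[0,0,20],[0,0,0],0],
    [[0,0,20],[0,0,0],0],
    [[0,0,0],[0,0,0],0],
    [[-3,0,0],[0,0,0],0],
    [[-3,0,0],[0,0,0],0],
    [[-3,0,0],[0,0,0],0],
    [[-3,0,0],[0,0,0],0],
    [[-3,0,0],[0,0,0],0],
    [[-3,0,0],[0,0,0],0],
    [[-3,0,0],[0,0,0],0],
    [[-3,0,0],[0,0,0],0],
    [[0,0,0],[0,0,0],0]
  ]
}}

```text
time_s: 12.58
eef_pos: [417.8, -310.5, 36.7]
orientation: [-0.001, 0.755, -0.656, 0.005]
force: [1.8, -8.2, 1.0]
width: 0.0
```

```bash
python3 - <<'E'
from h import *
goto([415.2,-303.6,33],-82.2)
p,d=save('side','pics/s4.png'); cv2.imwrite('pics/s4c.png',cv2.resize(p[90:210,150:300],None,fx=4,fy=4,interpolation=2)[:,:,::-1])
E
```

```text
t 12.58 pos [ 417.8 -310.5   36.7] yaw -81.99 F [ 1.8 -8.2  1. ] w 0.0
shift [-7.3  1.6  3.6] turn [-0.0069 -0.0062  0.0037]
```

View pics/s4c.png

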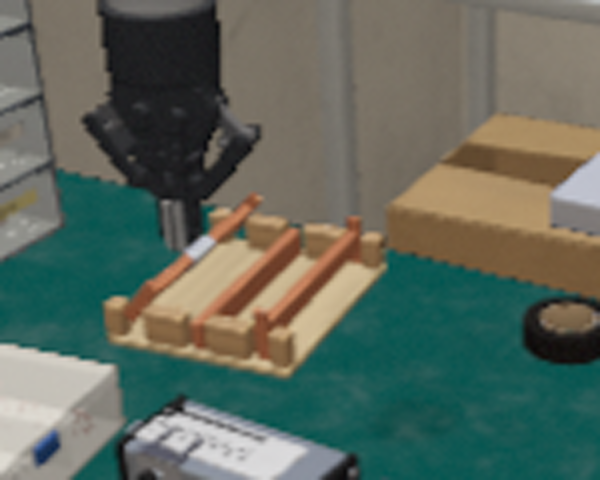

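Still leaning, with the pusher in contact at 8 N. Pushing further.

Request:
{"name": "step_arm", "arguments": {
  "increments": [
    [[-3,0,0],[0,0,0],0],
    [[-3,0,0],[0,0,0],0],
    [[0,0,0],[0,0,0],0]
  ]
}}

```text
time_s: 12.88
eef_pos: [417.6, -308.5, 37.9]
orientation: [0.001, 0.754, -0.656, 0.008]
force: [2.2, -16.1, 1.2]
width: -0.4
```

Request:
{"name": "step_arm", "arguments": {
  "increments": [
    [[-3,0,0],[0,0,0],0],
    [[-3,0,0],[0,0,0],0],
    [[0,0,0],[0,0,0],0]
  ]
}}

```text
time_s: 13.13
eef_pos: [417.7, -306.1, 39.2]
orientation: [0.002, 0.754, -0.657, 0.011]
force: [0.4, -21.8, 3.3]
width: 0.3
```

```bash
cat > sl.py <<'E'
from h import *
def sleeve():
    p,d=camera('side');X=cloud('side',d);h=cv2.cvtColor(p,cv2.COLOR_RGB2HSV)
    c=np.array([409.5,-262]);r=X[...,:2]-c
    o=r@[.136,-.991];l=r@[.991,.136]
    k=(h[...,0]<12)&(h[...,1]>120)&(d>0)&(o>-30)&(o<75)&(abs(l)<85)&(X[...,2]>22)
    for a,b in((-80,-66),(-60,-20),(20,60),(66,80)):
        m=k&(l>a)&(l<b)&(o>10)
        if m.sum():
            print(a,m.sum(),'o',np.percentile(o[m],[3,50,97]).round(),'z',np.percentile(X[m][:,2],[3,50,97]).round())
E
python3 -c "
from sl import *
sleeve();goto([415.2,-303.6,33],-82.2)"
```

```text
-80 3 o [26. 33. 40.] z [28. 41. 42.]
-60 19 o [29. 32. 35.] z [38. 41. 43.]
20 12 o [29. 32. 34.] z [38. 41. 42.]
66 20 o [25. 34. 50.] z [25. 36. 48.]
t 13.18 pos [ 417.6 -306.1   39.2] yaw -82.16 F [  0.8 -21.5   4.5] w -0.2
shift [-2.9  2.1  6.1] turn [-0.0111 -0.0187  0.0008]
```

Pushing from the side wedges it in the slot, so I'll back off and press down on its inner upper edge instead.

Request:
{"name": "step_arm", "arguments": {
  "increments": [
    [[8,0,0],[0,0,0],0],
    [[6,0,0],[0,0,0],0],
    [[0,0,-20],[0,0,0],0],
    [[0,0,-20],[0,0,0],0],
    [[-15,0,0],[0,0,0],0],
    [[-15,0,0],[0,0,0],0],
    [[0,0,0],[0,0,0],0],
    [[0,0,0],[0,0,0],0]
  ]
}}

```text
time_s: 13.85
eef_pos: [412.7, -277.3, 75.0]
orientation: [-0.003, 0.756, -0.655, -0.0]
force: [-0.2, 0.6, 0.2]
width: 0.0
```

```bash
python3 -c "
from sl import *
sleeve();goto([412.5,-283.8,56],-82.2)"
```

```text
-80 3 o [27. 28. 33.] z [42. 50. 52.]
-60 22 o [31. 33. 37.] z [33. 42. 45.]
20 23 o [30. 33. 37.] z [33. 42. 45.]
66 17 o [26. 34. 49.] z [26. 39. 51.]
t 13.9 pos [ 412.7 -278.2   75.1] yaw -81.86 F [0.4 0.2 0.1] w -0.1
shift [ 5.6  1.1 19.1] turn [-0.0041  0.0033  0.0059]
```

Request:
{"name": "step_arm", "arguments": {
  "increments": [
    [[6,1,10],[0,0,0],0],
    [[0,0,10],[0,0,0],0],
    [[0,0,5],[0,0,0],0],
    [[0,0,3],[0,0,0],0],
    [[0,0,3],[0,0,0],0],
    [[0,0,2],[0,0,0],0],
    [[0,0,0],[0,0,0],0]
  ]
}}

```text
time_s: 14.48
eef_pos: [412.2, -284.3, 41.7]
orientation: [-0.002, 0.755, -0.656, -0.0]
force: [-0.5, 0.4, -0.3]
width: -0.1
```

```bash
python3 -c "
from sl import *
sleeve();goto([412.5,-283.8,41],-82.2)"
```

```text
-80 5 o [27. 29. 36.] z [36. 45. 51.]
-60 9 o [31. 33. 38.] z [34. 43. 46.]
20 23 o [30. 33. 36.] z [34. 43. 45.]
66 22 o [25. 36. 49.] z [25. 37. 52.]
t 14.53 pos [ 412.4 -284.4   42. ] yaw -81.92 F [-0.1 -1.1  0.3] w -0.0
shift [-0.6 -0.2  1. ] turn [-0.0033  0.0031  0.0048]
```

Request:
{"name": "step_arm", "arguments": {
  "increments": [
    [[0,0,-10],[0,0,0],0],
    [[5.5,0,0],[0,0,0],0],
    [[0,0,0],[0,0,0],0],
    [[0,0,3],[0,0,0],0],
    [[0,0,3],[0,0,0],0],
    [[0,0,3],[0,0,0],0],
    [[0,0,2],[0,0,0],0],
    [[0,0,0],[0,0,0],0]
  ]
}}

```text
time_s: 15.2
eef_pos: [413.5, -289.4, 42.5]
orientation: [-0.003, 0.755, -0.656, -0.001]
force: [-6.6, 6.0, 22.7]
width: -0.2
```

```bash
python3 -c "
from sl import *
sleeve();goto([412.5,-283.8,41],-82.2)"
```

```text
-80 5 o [23. 26. 33.] z [43. 45. 48.]
-60 12 o [30. 32. 36.] z [39. 41. 43.]
20 16 o [30. 32. 35.] z [36. 41. 44.]
66 15 o [26. 30. 49.] z [26. 43. 49.]
t 15.25 pos [ 413.5 -289.4   42.5] yaw -81.92 F [-6.2  6.4 23. ] w 0.2
shift [-5.7  0.2  1.6] turn [-0.0036  0.006   0.0049]
```

Wedged that way too, at 23 N. I'll regrip it in its own leaning plane and lift it out.

Request:
{"name": "step_arm", "arguments": {
  "increments": [
    [[0,0,-15],[0,0,0],0],
    [[-7,0,-20],[0,0,0],0],
    [[-7,0,-15],[0,0,0],0],
    [[0,0,0],[0,0.1167,0],24],
    [[0,0,0],[0,0.1167,0],24],
    [[0,0,0],[0,0.1167,0],24],
    [[0,0,0],[0,0.1167,0],24],
    [[0,0,0],[0,0.1167,0],24],
    [[0,0,0],[0,0.1167,0],24],
    [[0,0,0],[0,0,0],24],
    [[0,0,0],[0,0,0],24]
  ]
}}

```text
time_s: 16.17
eef_pos: [404.6, -275.5, 88.3]
orientation: [0.193, 0.725, -0.628, 0.208]
force: [-0.5, 0.3, 0.6]
width: 23.9
```

```bash
cat >> sl.py <<'E'
def here(o,z,l=0):
    s=state();q=s['orientation'];R=Ro.from_quat([q[1],q[2],q[3],q[0]]);M=R.as_matrix()
    print('tilt',np.degrees(np.arccos(-M[2,2])).round(1)); P=s['eef_pos'];r=P[:2]-[409.5,-262]
    print('o,l,z',(r@[.136,-.991]).round(1),(r@[.991,.136]).round(1),P[2].round(1))
    goto([409.5+.136*o+.991*l,-262-.991*o+.136*l,z],0,R)
E
python3 -c "
from sl import *
here(13.9,63.5);sleeve()
p,d=save('side','pics/s5.png'); cv2.imwrite('pics/s5c.png',cv2.resize(p[120:190,170:250],None,fx=7,fy=7,interpolation=2)[:,:,::-1])"
```

```text
tilt 32.9
o,l,z 12.7 -6.7 88.3
t 16.17 pos [ 404.6 -275.5   88.3] yaw -81.42 F [-0.5  0.3  0.6] w 23.9
shift [-12.4  -7.2  21.4] turn [0. 0. 0.]
-80 3 o [25. 26. 32.] z [45. 46. 48.]
-60 24 o [31. 34. 37.] z [33. 42. 45.]
20 23 o [30. 33. 36.] z [34. 42. 44.]
66 19 o [27. 36. 46.] z [27. 39. 50.]
```

View pics/s5c.png

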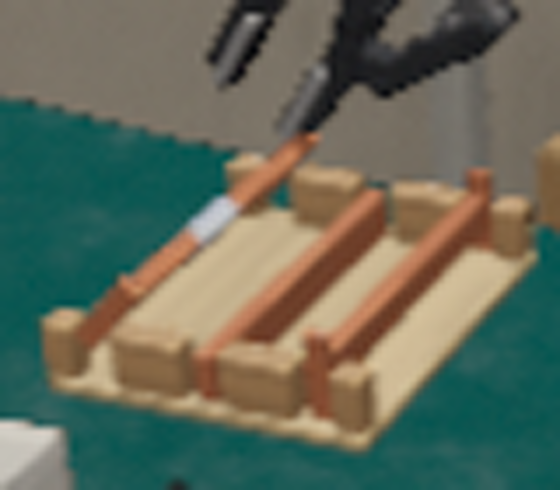

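The strap still leans inward in the slot at roughly 35°, with the sleeve at crop (210,220), and it is clear of the flat bar. I'll approach at the current tilt of 33°.

```bash
python3 -c "
from sl import *
here(15.8,70.5,1)"
```

```text
tilt 33.0
o,l,z 14.8 -6.4 89.6
t 16.27 pos [ 405.2 -277.5   89.6] yaw -81.84 F [ 0.5 -0.6 -0.2] w 24.0
shift [-9.5 -7.7 16.5] turn [0. 0. 0.]
```

Request:
{"name": "step_arm", "arguments": {
  "increments": [
    [[-5,-4,8],[0,0,0],24],
    [[-4.5,-3.7,8],[0,0,0],24],
    [[0,0,0],[0,0,0],24],
    [[0,0,0],[0,0,0],24]
  ]
}}

```text
time_s: 16.6
eef_pos: [412.4, -278.1, 71.2]
orientation: [0.194, 0.722, -0.63, 0.209]
force: [-1.5, 0.2, -0.0]
width: 24.1
```

```bash
python3 -c "
from sl import *
here(43,28.5,1)"
```

```text
tilt 33.1
o,l,z 16.3 0.7 71.2
t 16.6 pos [ 412.4 -278.1   71.2] yaw -81.92 F [-1.5  0.2 -0. ] w 24.1
shift [-0.9 -1.2 50.4] turn [0. 0. 0.]
```

Request:
{"name": "step_arm", "arguments": {
  "increments": [
    [[-0.9,-1,12],[0,0,0],24],
    [[0,0,12],[0,0,0],24],
    [[0,0,10],[0,0,0],24],
    [[0,0,8],[0,0,0],24],
    [[0,0,6],[0,0,0],24],
    [[0,0,0],[0,0,0],24]
  ]
}}

```text
time_s: 17.1
eef_pos: [415.9, -302.8, 30.0]
orientation: [0.194, 0.722, -0.63, 0.209]
force: [-0.2, -0.3, 0.3]
width: 23.7
```

Request:
{"name": "step_arm", "arguments": {
  "increments": [
    [[0,0,2],[0,0,0],24],
    [[0,0,0],[0,0,0],14],
    [[0,0,0],[0,0,0],4],
    [[0,0,0],[0,0,0],4],
    [[0,0,0],[0,0,0],4]
  ]
}}

```text
time_s: 17.52
eef_pos: [417.1, -303.8, 29.3]
orientation: [0.193, 0.723, -0.63, 0.21]
force: [-0.2, -6.2, 1.5]
width: 8.8
```

```bash
python3 -c "
from sl import *
here(43,28.5,1);sleeve()"
```

```text
tilt 33.1
o,l,z 42.4 1.8 29.3
t 17.52 pos [ 417.1 -303.8   29.3] yaw -81.83 F [-0.2 -6.2  1.5] w 8.8
shift [0.1 0.8 1. ] turn [0. 0. 0.]
20 26 o [31. 33. 39.] z [31. 42. 44.]
66 23 o [27. 35. 46.] z [26. 42. 51.]
```

Gripped, width 8.8. Lifting out along the tool axis.

Request:
{"name": "step_arm", "arguments": {
  "increments": [
    [[0,0,-4],[0,0,0],4],
    [[0,0,-6],[0,0,0],4],
    [[0,0,-10],[0,0,0],4],
    [[0,0,-10],[0,0,0],4],
    [[0,0,-10],[0,0,0],4],
    [[0,0,0],[0,0,0],4],
    [[0,0,0],[0,0,0],4]
  ]
}}

```text
time_s: 18.15
eef_pos: [414.7, -280.0, 61.6]
orientation: [0.192, 0.724, -0.629, 0.209]
force: [-0.5, -0.3, -2.1]
width: 8.7
```

```bash
python3 -c "
from sl import *
here(22.8,46,1.8);sleeve()"
```

```text
tilt 33.0
o,l,z 18.6 2.7 61.6
t 18.15 pos [ 414.7 -280.    61.6] yaw -81.76 F [-0.5 -0.3 -2.1] w 8.7
shift [-4.9  0.7 15.4] turn [0. 0. 0.]
20 13 o [10. 12. 13.] z [64. 70. 76.]
66 12 o [11. 15. 24.] z [57. 64. 77.]
```

Request:
{"name": "step_arm", "arguments": {
  "increments": [
    [[-2.4,0,7.7],[0,0,0],4],
    [[-2.5,0,7.7],[0,0,0],4],
    [[-0.5,0,0.8],[0,0,0],4],
    [[-0.5,0,0.8],[0,0,0],4],
    [[0,0,0],[0,0,0],4]
  ]
}}

```text
time_s: 18.62
eef_pos: [414.1, -285.6, 44.1]
orientation: [0.193, 0.723, -0.629, 0.209]
force: [-0.6, -0.1, -2.6]
width: 8.9
```

Request:
{"name": "step_arm", "arguments": {
  "increments": [
    [[-1.1,0,1.7],[0,0,0],4],
    [[0,0,0],[0,0,0],4]
  ]
}}

```text
time_s: 18.78
eef_pos: [414.6, -285.2, 42.2]
orientation: [0.193, 0.723, -0.629, 0.209]
force: [-0.2, 0.4, -1.6]
width: 8.9
```

Request:
{"name": "step_arm", "arguments": {
  "increments": [
    [[-1.1,0,1.7],[0,0,0],4],
    [[0,0,0],[0,0,0],4]
  ]
}}

```text
time_s: 18.95
eef_pos: [414.9, -285.5, 40.7]
orientation: [0.193, 0.723, -0.629, 0.209]
force: [-1.9, 2.2, 5.3]
width: 8.8
```

Request:
{"name": "step_arm", "arguments": {
  "increments": [
    [[0,0,0],[0,0,0],12],
    [[0,0,-2],[0,0,0],18],
    [[0,0,-3],[0,0,0],22],
    [[0,0,-4],[0,0,0],24],
    [[0,0,-5],[0,0,0],26],
    [[0,0,-6],[0,0,0],28],
    [[0,0,-8],[0,0,0],30],
    [[0,0,-12],[0,0,0],30],
    [[0,0,-15],[0,0,0],30],
    [[0,0,-20],[0,0,0],30],
    [[0,0,-20],[0,0,0],30],
    [[0,0,0],[0,0,0],30]
  ]
}}

```text
time_s: 19.95
eef_pos: [411.4, -231.9, 122.6]
orientation: [0.19, 0.724, -0.629, 0.211]
force: [1.3, -0.5, -0.1]
width: 29.9
```

```bash
python3 -c "
from sl import *
here(22.8,46,1.8);sleeve()
p,d=save('side','pics/s6.png'); cv2.imwrite('pics/s6c.png',cv2.resize(p[110:190,160:250],None,fx=7,fy=7,interpolation=2)[:,:,::-1])"
```

```text
tilt 33.0
o,l,z -29.5 6.0 122.6
t 19.95 pos [ 411.4 -231.9  122.6] yaw -81.81 F [ 1.3 -0.5 -0.1] w 29.9
shift [ 2.2  3.5 92.8] turn [0. 0. 0.]
-80 2 o [13. 17. 20.] z [40. 41. 42.]
-60 10 o [10. 12. 17.] z [39. 41. 42.]
20 5 o [10. 11. 11.] z [40. 41. 42.]
66 7 o [10. 15. 22.] z [35. 38. 40.]
```

View pics/s6c.png

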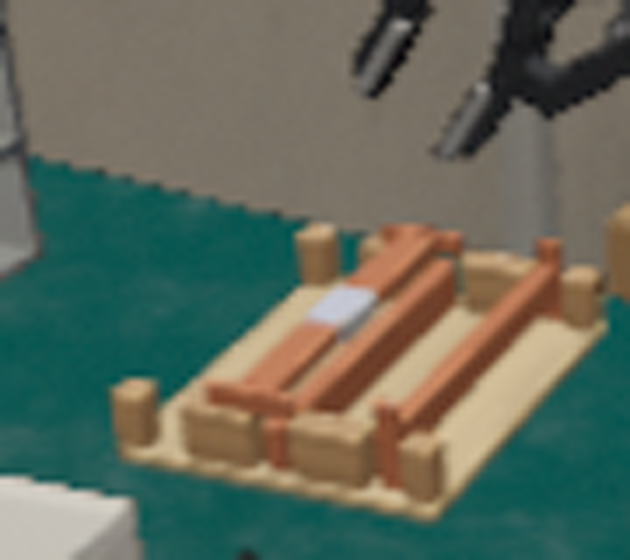

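The strap now lies flat across the combs, with the sleeve at crop (340,305), beside and above the flat bar. Measuring its pose.

```bash
cat > ms.py <<'E'
from h import *
for n in('top','side'):
    p,d=save(n,f'pics/m_{n}.png');h=cv2.cvtColor(p,cv2.COLOR_RGB2HSV);X=cloud(n,d)
    c=np.array([409.5,-262]);v,u=np.mgrid[:384,:512];Q=onplane(n,np.c_[u.ravel(),v.ravel()],39.5).reshape(384,512,3);r=Q[...,:2]-c
    o=r@[.136,-.991];l=r@[.991,.136]
    s=(h[...,1]<70)&(h[...,2]>120)&(abs(l)<30)&(o>-15)&(o<40)&(X[...,2]>30)
    print(n,'sleeve',s.sum(), 'o',np.percentile(o[s],[5,50,95]).round(1) if s.any() else 0,'l',l[s].mean().round(1) if s.any() else 0)
    k=(h[...,0]<12)&(h[...,1]>110)&(X[...,2]>33)&(X[...,2]<46)&(o>-20)&(o<40)&(abs(l)<64)
    for a,b in((-60,-20),(20,60)):
        m=k&(l>a)&(l<b);print('  neck',a,m.sum(),np.percentile(o[m],[5,50,95]).round(1) if m.any() else 0)
E
python3 ms.py; python3 -c "
from h import *
goto([411,-275,110],-82.2)"
```

```text
top sleeve 149 o [-11.9   3.7  16.4] l -4.5
  neck -60 85 [ 1.2  7.6 14.2]
  neck 20 117 [ 0.6  7.7 14.6]
side sleeve 45 o [-3.6  6.4 16.7] l 5.0
  neck -60 49 [-6.4  5.4 15. ]
  neck 20 42 [-3.2  4.7 12.3]
t 20.15 pos [ 408.3 -234.1  119.4] yaw -81.78 F [-0.9  0.1 -0.7] w 30.3
shift [29.1  2.6 30.2] turn [ 0.0165 -0.5766  0.0016]
```

Request:
{"name": "step_arm", "arguments": {
  "increments": [
    [[0,0,0],[0.003,-0.1153,0],34],
    [[0,0,0],[0.003,-0.1153,0],34],
    [[0,0,0],[0.003,-0.1153,0],34],
    [[0,0,0],[0.003,-0.1153,0],34],
    [[0,0,0],[0.003,-0.1153,0],34],
    [[0,0,0],[0,0,0],34],
    [[0,0,0],[0,0,0],34]
  ]
}}

```text
time_s: 20.73
eef_pos: [404.4, -235.5, 118.5]
orientation: [0.021, 0.752, -0.659, 0.012]
force: [-0.5, 0.2, -0.4]
width: 34.0
```

```bash
python3 -c "
from h import *
goto([411.5,-269.4,70],-82.2)"
```

```text
t 20.73 pos [ 404.4 -235.5  118.5] yaw -82.42 F [-0.5  0.2 -0.4] w 34.0
shift [32.3 -3.4 50. ] turn [ 0.0164 -0.0461 -0.0043]
```

Request:
{"name": "step_arm", "arguments": {
  "increments": [
    [[11,-1.1,0],[0.008,-0.023,-0.002],34],
    [[11,-1.1,0],[0.008,-0.023,-0.002],34],
    [[10,-1.1,0],[0,0,0],34],
    [[0,0,16],[0,0,0],34],
    [[0,0,16],[0,0,0],34],
    [[0,0,16],[0,0,0],34],
    [[0,0,0],[0,0,0],34],
    [[0,0,0],[0,0,0],34]
  ]
}}

```text
time_s: 21.4
eef_pos: [412.2, -263.0, 70.8]
orientation: [-0.002, 0.755, -0.655, -0.002]
force: [0.1, 0.3, 1.0]
width: 34.1
```

```bash
python3 -c "
from h import *
goto([411.5,-269.4,28.5],-82.2)"
```

```text
t 21.4 pos [ 412.2 -263.    70.8] yaw -81.89 F [0.1 0.3 1. ] w 34.1
shift [ 6.4  1.7 42.3] turn [-0.0004  0.0057  0.0053]
```

Request:
{"name": "step_arm", "arguments": {
  "increments": [
    [[3.2,0.8,8],[0,0.005,0.005],34],
    [[3.2,0.8,10],[0,0,0],34],
    [[0,0,10],[0,0,0],34],
    [[0,0,8],[0,0,0],34],
    [[0,0,6],[0,0,0],34],
    [[0,0,0],[0,0,0],34],
    [[0,0,0],[0,0,0],34]
  ]
}}

```text
time_s: 21.98
eef_pos: [413.0, -270.7, 29.6]
orientation: [-0.001, 0.753, -0.658, 0.001]
force: [0.8, -0.8, -0.1]
width: 34.5
```

Request:
{"name": "step_arm", "arguments": {
  "increments": [
    [[0,0,0],[0,0,0],26],
    [[0,0,0],[0,0,0],20],
    [[0,0,0],[0,0,0],12],
    [[0,0,0],[0,0,0],10],
    [[0,0,0],[0,0,0],10],
    [[0,0,0],[0,0,0],10],
    [[0,0,0],[0,0,0],10]
  ],
  "squeeze": 70
}}

```text
time_s: 22.57
eef_pos: [413.6, -270.6, 30.4]
orientation: [-0.002, 0.754, -0.657, 0.001]
force: [-2.2, 1.2, 6.6]
width: 15.9
```

Request:
{"name": "step_arm", "arguments": {
  "increments": [
    [[0,0,-5],[0,0,0],10],
    [[0,0,-15],[0,0,0],10],
    [[0,0,-20],[0,0,0],10],
    [[0,0,-20],[0,0,0],10],
    [[0,0,-20],[0,0,0],10],
    [[0,0,-20],[0,0,0],10],
    [[0,0,0],[0,0,-0.08],10],
    [[0,0,0],[0,0,-0.1],10],
    [[0,0,0],[0,0,-0.11],10],
    [[0,0,0],[0,0,-0.11],10],
    [[0,0,0],[0,0,-0.11],10],
    [[0,0,0],[0,0,-0.11],10],
    [[0,0,0],[0,0,-0.11],10],
    [[0,0,0],[0,0,-0.11],10],
    [[0,0,0],[0,0,-0.11],10],
    [[0,0,0],[0,0,-0.11],10],
    [[0,0,0],[0,0,-0.11],10],
    [[0,0,0],[0,0,-0.11],10],
    [[0,0,0],[0,0,-0.11],10],
    [[0,0,0],[0,0,0],10]
  ]
}}

```text
time_s: 24.23
eef_pos: [412.5, -270.8, 129.7]
orientation: [-0.0, 1.0, -0.021, 0.002]
force: [-0.1, -0.0, -2.0]
width: 15.8
```

```bash
python3 -c "
from h import *
goto([627.8,47,120],-2.4)
p,d=save('side','pics/s7.png'); cv2.imwrite('pics/s7c.png',cv2.resize(p[70:270,150:400],None,fx=3,fy=3,interpolation=2)[:,:,::-1])"
```

```text
t 24.23 pos [ 412.5 -270.8  129.7] yaw -2.44 F [-0.1 -0.  -2. ] w 15.8
shift [ 201.5 -326.7   10.8] turn [-0.0008 -0.0043 -0.0008]
```

View pics/s7c.png

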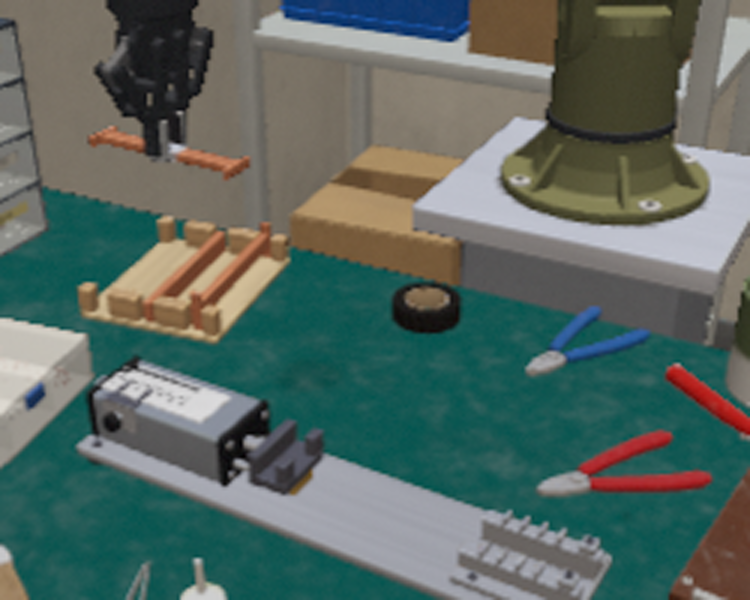

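The strap is held flat, with the sleeve slightly to the right of the fingers. Moving over the tester and measuring the offset.

Request:
{"name": "step_arm", "arguments": {
  "increments": [
    [[8,-13,0],[0,0,0],10],
    [[16.7,-27,0],[0,0,0],10],
    [[16.7,-27,0],[0,0,0],10],
    [[16.7,-27,0],[0,0,0],10],
    [[16.7,-27,0],[0,0,0],10],
    [[16.7,-27,0],[0,0,0],10],
    [[16.7,-27,0],[0,0,0],10],
    [[16.7,-27,0],[0,0,0],10],
    [[16.7,-27,0],[0,0,0],10],
    [[16.7,-27,0],[0,0,0],10],
    [[16.7,-27,0],[0,0,0],10],
    [[16.7,-27,0],[0,0,0],10],
    [[16.7,-27,0],[0,0,0],10],
    [[0,0,10],[0,0,0],10],
    [[0,0,10],[0,0,0],10],
    [[0,0,0],[0,0,0],10]
  ]
}}

```text
time_s: 25.62
eef_pos: [634.2, 56.0, 108.0]
orientation: [0.001, 1.0, -0.023, -0.0]
force: [0.0, -1.2, -2.2]
width: 15.3
```

```bash
cat > mt.py <<'E'
from h import *
def T(P): 
    r=P[...,:2]-np.array([624.8,-19.8]);return np.stack([r@[.9991,-.042],r@[.042,.9991]],-1)
def meas():
    s=state();tz=s['eef_pos'][2];print('TCP tester',T(s['eef_pos']).round(1),'z',tz.round(1))
    for n in('top','side'):
        p,d=camera(n);h=cv2.cvtColor(p,cv2.COLOR_RGB2HSV);X=cloud(n,d);t=T(X)
        k=((h[...,0]<12)|(h[...,0]>175))&(h[...,1]>110)&(d>0)&(X[...,2]>24)&(X[...,2]<tz+40)&(abs(t[...,0])<30)&(t[...,1]>-40)&(t[...,1]<220)
        x,y=t[k].T;z=X[k][:,2]
        if k.sum()<20: print(n,k.sum());continue
        print(n,k.sum(),'y',np.percentile(y,[0,1,99,100]).round(1),'x',np.percentile(x,[2,98]).round(1))
        for e in(0,1):
            w=(y<y.min()+9) if e==0 else (y>y.max()-9)
            print('  end',e,w.sum(),'x',np.percentile(x[w],[3,97]).round(1),'z',np.percentile(z[w],[10,50,90]).round(1))
        nk=(np.abs(y-(y.min()+y.max())/2)<60)&(np.abs(y-(y.min()+y.max())/2)>18)
        print('  neck slope',np.polyfit(y[nk],x[nk],1).round(3),'z slope',np.polyfit(y[nk],z[nk],1).round(3))
E
python3 -c "
from mt import *
meas();goto([627.5,45.6,130],-2.4)"
```

```text
TCP tester [ 6.2 76.1] z 108.0
top 186 y [ 2.4  2.5 56.  57.9] x [-3.7 13.7]
  end 0 41 x [-7.  15.9] z [110.3 115.7 118.2]
  end 1 20 x [-2.4  9.7] z [114.7 115.3 118.6]
  neck slope [-0.048  5.906] z slope [  0.142 108.66 ]
side 504 y [  3.5   5.  151.8 152.1] x [-5.1 25.3]
  end 0 57 x [-7.8 24.4] z [113.  118.4 119.9]
  end 1 75 x [-8.  24.8] z [111.7 117.8 119.4]
  neck slope [-1.0000e-03  1.0427e+01] z slope [-5.00000e-03  1.17737e+02]
t 25.72 pos [635.2  54.7 110.2] yaw -2.77 F [ 1.2  0.3 -1.5] w 16.0
shift [ -7.2   9.5 -19.8] turn [ 0.0007 -0.0025 -0.0064]
```

Request:
{"name": "step_arm", "arguments": {
  "increments": [
    [[-4,5.5,0],[0,0,-0.006],10],
    [[-3.5,5.5,0],[0,0,0],10],
    [[0,0,12],[0,0,0],10],
    [[0,0,12],[0,0,0],10],
    [[0,0,12],[0,0,0],10],
    [[0,0,8],[0,0,0],10],
    [[0,0,0],[0,0,0],10],
    [[0,0,0],[0,0,0],10]
  ]
}}

```text
time_s: 26.38
eef_pos: [627.8, 46.0, 65.6]
orientation: [0.0, 1.0, -0.019, 0.001]
force: [0.5, -0.2, -2.2]
width: 16.0
```

```bash
python3 -c "
from mt import *
meas();goto([627.5,43.7,38.4],-2.4)
p,d=save('side','pics/s8.png'); cv2.imwrite('pics/s8c.png',cv2.resize(p[150:290,170:370],None,fx=4,fy=4,interpolation=2)[:,:,::-1])"
```

```text
TCP tester [ 0.3 65.9] z 65.6
top 170 y [-7.9 -7.7 39.8 42. ] x [-10.8  14.4]
  end 0 38 x [-13.   19.6] z [32.7 73.8 77. ]
  end 1 24 x [-8.7  4.5] z [71.2 73.4 75.5]
  neck slope [-0.077 -0.023] z slope [ 0.1   69.543]
side 477 y [ -6.1  -5.3 142.5 142.9] x [-11.2  19.3]
  end 0 55 x [-12.6  20.2] z [70.  75.6 77.5]
  end 1 72 x [-14.5  18.6] z [69.5 75.4 76.8]
  neck slope [-0.008  4.759] z slope [-4.0000e-03  7.5031e+01]
t 26.48 pos [628.9  46.   67. ] yaw -2.22 F [ 0.8  0.5 -1.5] w 15.6
shift [-1.4  2.3 28.6] turn [-0.0004 -0.0048  0.0031]
```

View pics/s8c.png

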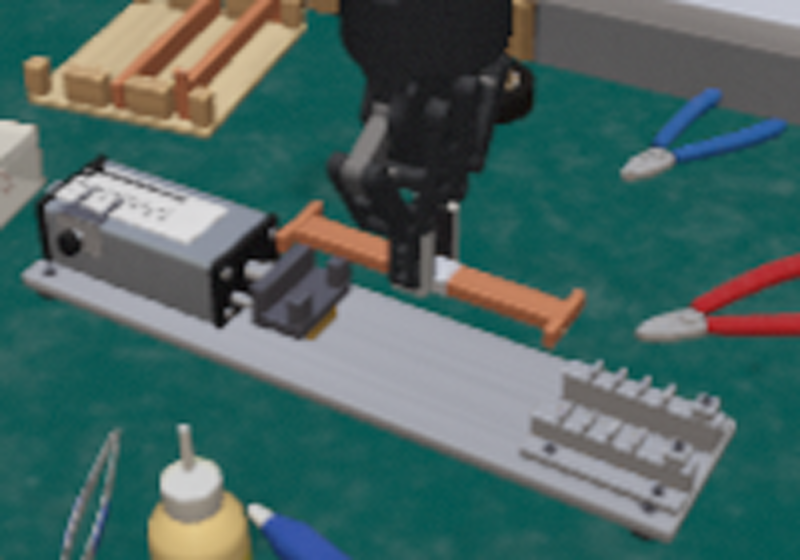

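The strap's left head is over the jaw and its right head over the plain rails. I'll check the jaw with the same camera before lowering.

```bash
python3 - <<'E'
from mt import *
for n,f in(('side','pics/s8.npz'),('top','pics/t0.npz'),('side','pics/s0.npz')):
    g=np.load(f);X=cloud(n,g['d']);t=T(X);h=cv2.cvtColor(g['p'],cv2.COLOR_RGB2HSV)
    k=(h[...,1]<90)&(h[...,2]<130)&(X[...,2]>41)&(X[...,2]<49)&(t[...,1]>-32)&(t[...,1]<16)&(abs(t[...,0])<40)
    x,y=t[k].T
    b=y<-8;q=y>-4;print(n,f,k.sum(),'wall y',np.percentile(y[b],[3,97]).round(1),'x',np.percentile(x[b],[3,97]).round(1),'| prong y',np.percentile(y[q],[3,97]).round(1),'x',np.percentile(x[q],[3,97]).round(1),np.percentile(x[q&(x<0)],[3,97]).round(1),np.percentile(x[q&(x>0)],[3,97]).round(1))
    k=(X[...,2]>24)&(X[...,2]<33)&(t[...,1]>134)&(t[...,1]<212)&(abs(t[...,0])<28)&(h[...,1]<90)
    x,y=t[k].T;print('  catch y',np.percentile(y,[2,98]).round(1),'x',np.percentile(x,[3,97]).round(1))
E
```

```text
side pics/s8.npz 123 wall y [-18.8 -10.9] x [-15.9  28. ] | prong y [ 4.  10.8] x [-15.7  28.7] [-16.5  -8.9] [15.5 28.8]
  catch y [137.4 210.2] x [-19.8  25.2]
top pics/t0.npz 95 wall y [-19.4 -12. ] x [-21.2  22.7] | prong y [3.1 7.9] x [-22.5  22.2] [-22.6 -11.5] [13.  22.4]
  catch y [136.4 210.9] x [-23.2  22.3]
side pics/s0.npz 136 wall y [-18.5 -10.9] x [-17.5  28.1] | prong y [ 3.6 10.7] x [-19.5  27.9] [-20.6  -8.9] [16.  28.2]
  catch y [137.3 210.3] x [-19.9  25.5]
```

Request:
{"name": "step_arm", "arguments": {
  "increments": [
    [[-0.7,1.3,6],[0,0,0],10],
    [[0,0,6],[0,0,0],10],
    [[0,0,5],[0,0,0],10],
    [[0,0,4],[0,0,0],10],
    [[0,0,3],[0,0,0],10],
    [[0,0,2],[0,0,0],10],
    [[0,0,0],[0,0,0],10],
    [[0,0,0],[0,0,0],10]
  ]
}}

```text
time_s: 27.2
eef_pos: [627.9, 44.6, 40.7]
orientation: [-0.0, 1.0, -0.019, 0.002]
force: [0.0, -0.4, -1.2]
width: 15.6
```

```bash
python3 -c "
from mt import *
meas();goto([627.5,44.5,38.4],-2.4)"
```

```text
TCP tester [ 0.4 64.5] z 40.7
top 156 y [-9.2 -9.1 39.2 41.4] x [-12.9   8.6]
  end 0 41 x [-15.9  12.9] z [44.8 49.  51.3]
  end 1 18 x [-7.2  4.2] z [47.2 48.9 51.4]
  neck slope [-0.044 -1.553] z slope [4.1000e-02 4.7855e+01]
side 467 y [-12.6  -6.6 141.  141.2] x [-12.2  19. ]
  end 0 40 x [-14.1  19.5] z [43.2 49.9 52.9]
  end 1 67 x [-13.4  18.3] z [44.6 50.1 51.2]
  neck slope [-2.000e-03  3.863e+00] z slope [1.0000e-03 4.9166e+01]
t 27.3 pos [628.1  44.6  41.1] yaw -2.23 F [-0.6 -0.4 -1.6] w 15.8
shift [-0.6  0.2  2.7] turn [-0.0007 -0.0047  0.003 ]
```

Request:
{"name": "step_arm", "arguments": {
  "increments": [
    [[-0.4,0,2.5],[0,0,0],10],
    [[0,0,0],[0,0,0],10],
    [[0,-3,0],[0,0,0],10],
    [[0,-3,0],[0,0,0],10],
    [[0,-3,0],[0,0,0],10],
    [[0,-3,0],[0,0,0],10],
    [[0,0,0],[0,0,0],10]
  ]
}}

```text
time_s: 27.88
eef_pos: [627.8, 56.3, 38.2]
orientation: [0.0, 1.0, -0.019, 0.002]
force: [-0.6, -3.1, -2.0]
width: 15.8
```

```bash
cat > pt.py <<'E'
from mt import *
def ptr():
    g=np.load('pics/t0.npz')
    for nm,p in(('t0',g['p']),('now',camera('top')[0])):
        gr=cv2.cvtColor(p,cv2.COLOR_RGB2GRAY).astype(float);v,u=np.mgrid[:384,:512]
        t=T(onplane('top',np.c_[u.ravel(),v.ravel()],54).reshape(-1,3)).reshape(384,512,2)
        k=(t[...,1]>-158)&(t[...,1]<-105)
        # dark profile along y in the pointer strip
        for a,b in((-22,-14),(0,12)):
            m=k&(t[...,0]>a)&(t[...,0]<b);bins=np.round(t[...,1][m]/2)*2
            print(nm,(a,b),{int(y):int(gr[m][bins==y].mean()) for y in np.unique(bins)})
E
python3 -c "
from pt import *
ptr();goto([627.5,44.5,38.4],-2.4);print(T(state()['eef_pos']))"
```

```text
t0 (-22, -14) {-156: 44, -154: 106, -152: 168, -150: 155, -148: 164, -146: 195, -144: 200, -142: 183, -140: 237, -138: 198, -136: 193, -134: 205, -132: 204, -130: 203, -128: 201, -126: 200, -124: 202, -122: 202, -120: 191, -118: 207, -116: 207, -114: 196, -112: 200, -110: 209, -108: 209, -106: 205}
t0 (0, 12) {-158: 53, -156: 77, -154: 193, -152: 246, -150: 242, -148: 237, -146: 244, -144: 247, -142: 239, -140: 242, -138: 189, -136: 211, -134: 237, -132: 249, -130: 240, -128: 241, -126: 243, -124: 249, -122: 247, -120: 245, -118: 211, -116: 216, -114: 239, -112: 250, -110: 247, -108: 240, -106: 245}
now (-22, -14) {-156: 45, -154: 106, -152: 174, -150: 197, -148: 197, -146: 180, -144: 164, -142: 182, -140: 212, -138: 199, -136: 193, -134: 205, -132: 205, -130: 203, -128: 202, -126: 200, -124: 202, -122: 203, -120: 191, -118: 208, -116: 207, -114: 196, -112: 200, -110: 209, -108: 209, -106: 205}
now (0, 12) {-158: 52, -156: 77, -154: 193, -152: 247, -150: 242, -148: 237, -146: 244, -144: 247, -142: 239, -140: 242, -138: 189, -136: 212, -134: 237, -132: 249, -130: 240, -128: 241, -126: 243, -124: 249, -122: 247, -120: 245, -118: 211, -116: 216, -114: 240, -112: 251, -110: 247, -108: 240, -106: 245}
t 27.93 pos [627.9  56.   38.3] yaw -2.24 F [-0.4 -3.4 -2. ] w 15.8
shift [ 0.1 11.5 -0.1] turn [ 0.0005 -0.0042  0.0028]
[-0.1304114  75.89800544]
```

The gauge is drawing: the reading is about 5 and the force agrees. The prongs at −138 and −118 put the middle at −128, so the 22 mm notch is right. Pulling on to about 24.

Request:
{"name": "step_arm", "arguments": {
  "increments": [
    [[0,-3,0],[0,0,0],10],
    [[0,-3,0],[0,0,0],10],
    [[0,-3,0],[0,0,0],10],
    [[0,-3,0],[0,0,0],10],
    [[0,-3,0],[0,0,0],10],
    [[0,-3,0],[0,0,0],10],
    [[0,0,0],[0,0,0],10],
    [[0,0,0],[0,0,0],10]
  ]
}}

```text
time_s: 28.6
eef_pos: [628.5, 71.6, 38.2]
orientation: [0.002, 1.0, -0.02, 0.002]
force: [-1.1, -7.7, -2.0]
width: 15.6
```

```bash
python3 -c "
from pt import *
ptr();goto([627.5,44.5,38.4],-2.4);print(T(state()['eef_pos']))
meas()" | grep -v t0
```

```text
now (-22, -14) {-156: 44, -154: 106, -152: 174, -150: 196, -148: 200, -146: 199, -144: 200, -142: 183, -140: 238, -138: 198, -136: 193, -134: 206, -132: 203, -130: 187, -128: 155, -126: 188, -124: 203, -122: 203, -120: 191, -118: 207, -116: 207, -114: 196, -112: 200, -110: 209, -108: 209, -106: 204}
now (0, 12) {-158: 52, -156: 77, -154: 193, -152: 247, -150: 242, -148: 237, -146: 244, -144: 247, -142: 240, -140: 242, -138: 189, -136: 211, -134: 237, -132: 249, -130: 239, -128: 239, -126: 243, -124: 249, -122: 247, -120: 245, -118: 211, -116: 215, -114: 240, -112: 250, -110: 247, -108: 240, -106: 245}
t 28.65 pos [628.5  71.5  38.2] yaw -2.33 F [-0.7 -7.7 -2.3] w 15.6
shift [ 0.1 27.1 -0.1] turn [ 0.0031 -0.0041  0.0012]
[-0.17055788 91.40752865]
TCP tester [-0.2 91.4] z 38.2
top 175 y [16.3 17.7 70.3 72.1] x [-12.8  13.9]
  end 0 46 x [-14.9  16. ] z [29.4 46.2 48.7]
  end 1 21 x [-8.5  4.3] z [44.4 46.4 49. ]
  neck slope [-0.077  2.167] z slope [ 0.06  42.176]
side 478 y [  8.8  18.9 169.4 169.6] x [-11.6  17.3]
  end 0 3 x [-13.8  15.2] z [37.4 38.8 43. ]
  end 1 62 x [-13.5  17.6] z [42.4 47.6 49.2]
  neck slope [-0.007  3.585] z slope [-9.0000e-03  4.7455e+01]
```

Request:
{"name": "step_arm", "arguments": {
  "increments": [
    [[0,-1.7,0],[0,0,0],10],
    [[0,-1.5,0],[0,0,0],10],
    [[0,0,0],[0,0,0],10],
    [[0,0,0],[0,0,0],10]
  ]
}}

```text
time_s: 29.08
eef_pos: [628.6, 74.2, 38.2]
orientation: [0.002, 1.0, -0.02, 0.002]
force: [0.6, -7.9, -2.6]
width: 15.6
```

```bash
python3 -c "
from pt import *
ptr();print(T(state()['eef_pos']),state()['force'])
p,d=save('side','pics/s9.png'); cv2.imwrite('pics/s9c.png',cv2.resize(p[200:285,260:370],None,fx=7,fy=7,interpolation=2)[:,:,::-1])" | grep -v t0
```

```text
now (-22, -14) {-156: 44, -154: 106, -152: 174, -150: 197, -148: 199, -146: 199, -144: 200, -142: 183, -140: 238, -138: 198, -136: 193, -134: 205, -132: 204, -130: 203, -128: 191, -126: 155, -124: 180, -122: 201, -120: 191, -118: 207, -116: 207, -114: 196, -112: 200, -110: 209, -108: 209, -106: 204}
now (0, 12) {-158: 53, -156: 77, -154: 193, -152: 247, -150: 241, -148: 237, -146: 245, -144: 247, -142: 239, -140: 242, -138: 189, -136: 212, -134: 237, -132: 249, -130: 240, -128: 240, -126: 243, -124: 248, -122: 247, -120: 245, -118: 212, -116: 216, -114: 239, -112: 251, -110: 248, -108: 240, -106: 245}
[-0.15845057 94.0383956 ] [-0.27308657 -8.02798121 -3.40202811]
```

View pics/s9c.png

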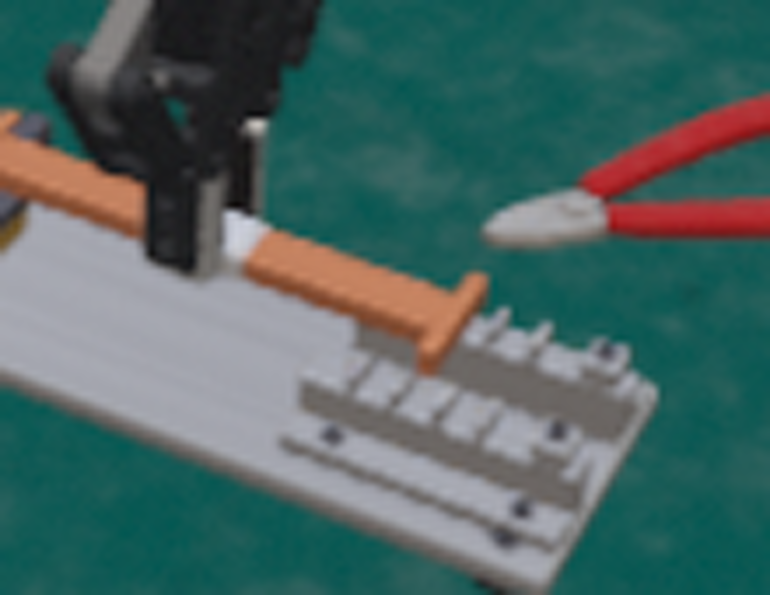

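The reading is about 23.8, with the head above the gap between the second and third teeth. Lowering.

Request:
{"name": "step_arm", "arguments": {
  "increments": [
    [[0,0,2],[0,0,0],10],
    [[0,0,2],[0,0,0],10],
    [[0,0,2],[0,0,0],10],
    [[0,0,1],[0,0,0],10],
    [[0,0,0],[0,0,0],10],
    [[0,0,0],[0,0,0],10]
  ]
}}

```text
time_s: 29.68
eef_pos: [629.3, 73.9, 32.1]
orientation: [0.002, 1.0, -0.021, 0.003]
force: [-1.4, -7.9, 2.2]
width: 15.6
```

Request:
{"name": "step_arm", "arguments": {
  "increments": [
    [[0,0,1],[0,0,0],10],
    [[0,0,0],[0,0,0],10],
    [[0,1,0],[0,0,0],10],
    [[0,1,0],[0,0,0],10],
    [[0,1,0],[0,0,0],10],
    [[0,0,0],[0,0,0],10],
    [[0,0,0],[0,0,0],10]
  ]
}}

```text
time_s: 30.27
eef_pos: [629.5, 72.9, 31.5]
orientation: [0.001, 1.0, -0.02, 0.003]
force: [-1.3, -6.3, 2.9]
width: 15.8
```

```bash
python3 -c "
from pt import *
ptr();meas();print(state()['force'])" | grep -v t0
```

```text
now (-22, -14) {-156: 44, -154: 106, -152: 174, -150: 197, -148: 199, -146: 200, -144: 200, -142: 183, -140: 238, -138: 198, -136: 193, -134: 205, -132: 204, -130: 198, -128: 170, -126: 169, -124: 200, -122: 202, -120: 190, -118: 208, -116: 207, -114: 196, -112: 200, -110: 209, -108: 209, -106: 204}
now (0, 12) {-158: 53, -156: 77, -154: 194, -152: 247, -150: 241, -148: 237, -146: 244, -144: 247, -142: 239, -140: 242, -138: 189, -136: 212, -134: 238, -132: 249, -130: 239, -128: 237, -126: 243, -124: 248, -122: 247, -120: 245, -118: 211, -116: 216, -114: 240, -112: 250, -110: 247, -108: 240, -106: 245}
TCP tester [ 0.8 92.8] z 31.5
top 175 y [18.  18.2 71.7 73. ] x [-15.   13.8]
  end 0 51 x [-16.1  14.8] z [30.8 40.1 43.9]
  end 1 23 x [-7.4  6.1] z [37.  38.7 40.7]
  neck slope [-0.042  0.933] z slope [1.7000e-02 3.7935e+01]
side 446 y [ 21.4  22.6 170.5 170.7] x [-8.9 18.3]
  end 0 31 x [-10.    9.1] z [40.  42.1 43.4]
  end 1 61 x [-10.8  18. ] z [36.3 40.2 41.8]
  neck slope [-4.000e-03  4.729e+00] z slope [-1.2000e-02  4.0972e+01]
[-0.78361739 -6.16060561  4.46563113]
```

Request:
{"name": "step_arm", "arguments": {
  "increments": [
    [[0,1,0],[0,0,0],10],
    [[0,1,0],[0,0,0],10],
    [[0,1,0],[0,0,0],10],
    [[0,0,0],[0,0,0],10],
    [[0,0,0],[0,0,0],10]
  ]
}}

```text
time_s: 30.83
eef_pos: [629.5, 72.9, 31.5]
orientation: [-0.001, 1.0, -0.019, 0.003]
force: [-0.4, -1.9, 5.8]
width: 15.9
```

The TCP has stopped moving and the force along y has dropped to 1.9 N, so the tooth is holding the load. Releasing.

Request:
{"name": "step_arm", "arguments": {
  "increments": [
    [[0,0,0],[0,0,0],18],
    [[0,0,0],[0,0,0],22],
    [[0,0,0],[0,0,0],30],
    [[0,0,0],[0,0,0],34],
    [[0,0,0],[0,0,0],34],
    [[0,0,-5],[0,0,0],34],
    [[0,0,-10],[0,0,0],34],
    [[0,0,-20],[0,0,0],34],
    [[0,0,-25],[0,0,0],34],
    [[0,0,-25],[0,0,0],34],
    [[0,0,-25],[0,0,0],34],
    [[-25,0,-10],[0,0,0],34],
    [[-25,0,0],[0,0,0],34],
    [[-25,0,0],[0,0,0],34],
    [[-25,0,0],[0,0,0],34],
    [[0,0,0],[0,0,0],34],
    [[0,0,0],[0,0,0],34]
  ]
}}

```text
time_s: 32.25
eef_pos: [527.7, 76.2, 150.9]
orientation: [-0.002, 1.0, -0.019, 0.003]
force: [-0.1, 0.3, 0.2]
width: 34.1
```

```bash
python3 -c "
from pt import *
ptr();meas();print(state()['force'])
p,d=save('side','pics/s10.png');q,d=save('top','pics/t10.png')
a=cv2.resize(p[160:285,180:370],None,fx=4,fy=4,interpolation=2)
cv2.imwrite('pics/fin.png',a[:,:,::-1])" | grep -v t0
```

```text
now (-22, -14) {-156: 45, -154: 107, -152: 174, -150: 197, -148: 200, -146: 200, -144: 201, -142: 184, -140: 238, -138: 199, -136: 194, -134: 205, -132: 205, -130: 199, -128: 171, -126: 169, -124: 200, -122: 203, -120: 191, -118: 208, -116: 208, -114: 197, -112: 200, -110: 210, -108: 209, -106: 205}
now (0, 12) {-158: 52, -156: 78, -154: 194, -152: 248, -150: 242, -148: 237, -146: 245, -144: 247, -142: 240, -140: 242, -138: 190, -136: 212, -134: 238, -132: 249, -130: 239, -128: 239, -126: 243, -124: 250, -122: 247, -120: 245, -118: 211, -116: 216, -114: 240, -112: 251, -110: 248, -108: 241, -106: 245}
TCP tester [-99.9  91.8] z 151.0
top 197 y [ 17.8  18.7 111.9 114.6] x [-13.8  13.3]
  end 0 45 x [-16.2  15.2] z [30.2 39.5 42.8]
  end 1 8 x [-4.2  6.9] z [36.1 38.1 40. ]
  neck slope [ 0.02  -0.769] z slope [-4.0000e-03  3.9203e+01]
side 455 y [ 19.4  22.4 170.7 171.4] x [-8.3 15.8]
  end 0 27 x [-9.7 10.8] z [41.1 42.  43.5]
  end 1 59 x [-9.6 18. ] z [35.4 40.4 41.8]
  neck slope [3.000e-03 3.829e+00] z slope [-1.1000e-02  4.0949e+01]
[ 1.35847322 -0.12389442 -0.46276199]
```

```bash
python3 -c "
from rig import *
print(finish_job())"
```

```text
the job is handed in; nothing more can be done
None
```

The joined strap is under load in the pull tester, held in the 22 mm notch. I handed the job in at about 32 s of the 58 s limit; no verdict was given.

**What I did:** I took the strap from the rack and laid it flat across the rack combs, then gripped it across its width. I lowered one head behind the jaw prongs, pulled the gauge to about 24 mm and set the other head down behind the second teeth. I then released it and moved the arm clear.

**Last checks, after release:**
- **Pointer:** it did not move when I let go. It stands at y ≈ −127 in the tester's frame, between prongs seen at about −138 and −118, so within about 1 mm of the middle.
- **Strap:** its neck is level with its top at about 39–41 mm, as expected when seated, and lies along the pull axis to about 0.02 rad.
- **Gauge:** the highest reading was about 24 mm, well short of the end stop.

**What went wrong or disagreed:**
- The first lay-down failed. The strap slipped back and wedged in its slot, and pushing or pressing it (up to about 23 N) did not free it, so I regripped it and placed it again.
- The side camera reads about 3–4 mm off across the strap compared with the top camera. Comparing the strap with the jaw and catch in the same view, I take it as centred to about 2 mm.
- The last close-up could not be viewed because I had reached the picture limit, so the final check rests on measured numbers only.
- I did not measure the other straps or the cutters at the end. They looked undisturbed in the last pictures that showed them.

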